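Unpile the heating blocks and seat each in its own heater

TASK

Clear the narrow block out of the round-well heater it was left in, take the pile of aluminium heating blocks apart, and seat all four upright, each flat in the well of the heater that matches its own outline (oblong, square, round, narrow). Set them down rather than dropping them, tip none over, and do not disturb the amber bottle or the tube rack.

Things in the scene. Friction and masses are not known exactly. Their poses are not given: they have to be found in the camera images.
- oblong_mid (a point): Bare aluminium, 50 mm high, flat-bottomed, dark bored wells in its top. This point is its centre, 25 mm above its underside. Oblong block 100 mm long (its x) by 60 mm wide (its y), two rows of four wells, 0.3 to 0.55 kg. Bottom of the pile, standing on the table.
- square_mid (a point): Bare aluminium, 50 mm high, flat-bottomed, dark bored wells in its top. This point is its centre, 25 mm above its underside. Square block 54 by 54 mm (sides along its x and y), nine small wells, 0.18 to 0.33 kg. Middle of the pile, standing on the oblong block.
- round_mid (a point): Bare aluminium, 50 mm high, flat-bottomed, dark bored wells in its top. This point is its centre, 25 mm above its underside. Round block 42 mm in diameter (axis z), one large well, 0.09 to 0.17 kg. Top of the pile, standing on the square block.
- narrow_mid (a point): Bare aluminium, 50 mm high, flat-bottomed, dark bored wells in its top. This point is its centre, 25 mm above its underside. Narrow block 44 mm long (its x) by 22 mm wide (its y), one row of three wells, 0.06 to 0.12 kg. At the start it stands in the wrong heater, the one with the round well, with its underside on that well's floor.
- heater_oblong_well (a point): White block heater with an oblong well 116 mm (x) by 76 mm (y), for the oblong block. Its housing is 160 mm long, 100 mm wide and 40 mm high and stands fixed on the table; the well is 5 mm deep, its floor 35 mm above the table. This point is the centre of the well's floor; the housing reaches 68 mm along -x, 92 mm along +x (end with display and dial) and 50 mm either way along y from it. Axes: x along the housing, z up. 
- heater_square_well (a point): White block heater with a square well 70 by 70 mm, for the square block. Its housing is 160 mm long, 100 mm wide and 40 mm high and stands fixed on the table; the well is 5 mm deep, its floor 35 mm above the table. This point is the centre of the well's floor; the housing reaches 68 mm along -x, 92 mm along +x (end with display and dial) and 50 mm either way along y from it. Axes: x along the housing, z up. 
- heater_round_well (a point): White block heater with a round well 58 mm in diameter, for the round block. Its housing is 160 mm long, 100 mm wide and 40 mm high and stands fixed on the table; the well is 5 mm deep, its floor 35 mm above the table. This point is the centre of the well's floor; the housing reaches 68 mm along -x, 92 mm along +x (end with display and dial) and 50 mm either way along y from it. Axes: x along the housing, z up. 
- heater_narrow_well (a point): White block heater with a small well 60 mm (x) by 38 mm (y), for the narrow block. Its housing is 160 mm long, 100 mm wide and 40 mm high and stands fixed on the table; the well is 5 mm deep, its floor 35 mm above the table. This point is the centre of the well's floor; the housing reaches 68 mm along -x, 92 mm along +x (end with display and dial) and 50 mm either way along y from it. Axes: x along the housing, z up. 
- bottle: Amber reagent bottle, 56 mm in diameter and 120 mm high, standing loose on the table; not to be disturbed. Origin: centre of its underside.
- tube_rack: White tube rack 50 (x) by 120 (y) by 45 mm, with tubes up to 60 mm high, standing loose on the table; not to be disturbed. Origin: centre of its underside.

How it is judged:
By the outcome, as a careful person would: the job done as asked, in the order asked, and still so for the second after the job is handed in, with the robot touching nothing.
It also fails if it takes over 120 s, if anything falls off the work surface, if the arm or the gripper's body presses on something with over 40 N, if the wrist force passes 120 N, or if a joint passes its speed limit or range.

ROBOT

A 7-joint arm with a two-finger parallel gripper is mounted at the origin on the work surface. World frame = base frame: x ahead of the robot, y to its left, z up, the work surface at z = 0. Lengths are in mm, angles in rad, forces in N, time in s.
With the tool pointing down it reaches from about 400 to 900 mm from the base axis. Payload 5.6 kg.
Tool frame: the origin (TCP) lies midway between the tips of the shut fingers; the grasp point (between the pads) lies 19 mm behind it; x points along the fingers, y is the direction in which the jaws open and shut, and the axes are right-handed (so a half turn about x gives the same grasp; the last joint's range is limited). The gripper opens to 92 mm and grips with 3 to 60 N. Pads are 20 mm wide; open, the fingers measure 128 mm over their backs; the gripper's body (75 mm by 189 mm) begins 69 mm behind the grasp point.
Start: joints at [-1.188, 0.468, -0.012, 1.603, 0.006, 1.071, -0.056], TCP at [268.522, 591.95, 214.592] pointing down, gripper open.
Joint ranges: [-2.53, 2.53], [-0.31, 2.02], [-1.57, 1.55], [0.28, 2.44], [-1.29, 4.43], [0.15, 1.84], [-2.92, 2.92]. Speed limits (rad/s): [2.57, 2.57, 3.14, 3.14, 3.14, 3.14, 3.14].

INTERFACE

Orientations are given as a rotation vector (axis times angle).
In Python, from cell import robot, grip, kin, viewer gives the robot as it stands. Calls block until the motion is done:
- robot.movep(position, orientation): joint-space move of the TCP to a pose.
- robot.servo_line(position, feed=150, rotation=None): straight line of the TCP; rotation=None keeps the orientation; feed is the mean speed in mm/s.
- robot.goto_joints(angles): joint-space move.
- grip(opening, newtons=None): opening from 0.0 (shut) to 1.0 (fully open); newtons is the grip in N (None keeps the last); returns when the fingers have stopped.
- robot.hold(seconds).
- kin.ik(position, orientation): joint angles nearest the present ones, or None.
- robot.observe(): the state.
- viewer.read_camera(name): name is "side" or "top"; returns the picture (400x640x3 uint8, red, green, blue); there is no depth.
- viewer.camera_info(name): a dict with "camera_matrix" (3x3 intrinsics, pixels), "R" (3x3) and "t" (3): a world point X has camera coordinates R X + t. Camera axes: x right, y down, z forward; pixel columns grow to the right and rows downward; lengths in mm; the calibration is good to about 2 mm. A picture is of the moment at which its call begins. camera_info takes no time and is no camera call.
A pose or a line that the arm cannot do raises robot.IKError and nothing moves.
- robot.job_done(): hands the job in, once; it reports no verdict.
Trained networks look in the newest picture that a camera, given by its name, has taken for a name from the list of things; names that differ only in an ending like _2 or _b are one class to them, and where a whole thing is asked for, a point or a joint stands for the part that bears it (a point fixed in the world has none). Each returns a list of dicts, best first, with "confidence" (0 to 1); they miss things now and then, are a little off and sometimes report something else, mostly with a low value. They report only what shows in the picture. A call takes as long as a camera call.
- viewer.silhouettes(name, camera): "mask" (400x640 bool, what is visible of it).
- viewer.pinpoint(name, camera): "at" ([x, y, z] in mm, in the coordinates of the camera as it stood for that picture, good to about 4 mm: a listed point, or the origin of a listed thing).
The state is a dict: "t": time; "joints": joint angles; "joint_velocities": joint speeds; "joint_torque": joint torques, N m; "tcp_pos": TCP position; "tcp_rot": TCP orientation; "contact_force": force on the tool from outside, world axes, zero at the start; "wrist_torque": the same for the moment, N m; "grip_width": opening from 0.0 (shut) to 1.0 (fully open).
Only numpy, scipy, OpenCV 4.12 (cv2) and the standard library are available. Lean on these libraries where they do the work, as an engineer would, in place of code of your own. Each camera call takes 0.05 s, during which the arm holds its last target. There are 200 camera calls.

## Working session

There is one attempt and no reset: what is moved stays moved. The work goes in short steps, each a Python script; the robot and the scene stay as the last script left them, time stands still between calls to the robot, and variables do not carry over. Pictures are saved under pics/ and viewed, about 12 in all and at most 16, crops included, and the job is handed in when it is done.

```bash
ls; mkdir -p pics; python3 - <<'E'
from cell import robot, grip, kin, viewer
import cv2, numpy as np
np.set_printoptions(precision=3,suppress=True)
print(robot.observe())
for c in ("side","top"):
    im=viewer.read_camera(c); cv2.imwrite(f"pics/{c}0.png",im[:,:,::-1])
    i=viewer.camera_info(c); R=np.array(i["R"]);t=np.array(i["t"]); print(c,i["camera_matrix"],R,t,"campos",-R.T@t)
    for n in ["oblong_mid","square_mid","round_mid","narrow_mid","heater_oblong_well","heater_square_well","heater_round_well","heater_narrow_well","bottle","tube_rack"]:
        for d in viewer.pinpoint(n,c)[:3]:
            print(c,n,round(d["confidence"],2),R.T@(np.array(d["at"])-t))
E
```

```text
pics
{'t': 0.0, 'joints': array([-1.188,  0.468, -0.012,  1.604,  0.006,  1.071, -0.056]), 'joint_velocities': array([-0.   ,  0.001,  0.003, -0.001,  0.002, -0.001, -0.001]), 'joint_torque': array([  0.001, -52.058,  -0.012, -24.373,  -0.057,   0.017,   0.   ]), 'tcp_pos': array([268.303, 591.421, 213.644]), 'tcp_rot': array([ 0.333,  1.545, -0.335]), 'contact_force': array([-0.324,  0.33 , -0.486]), 'wrist_torque': array([ 0.022, -0.002, -0.016]), 'grip_width': 0.9998255343508994}
side [[444.847   0.    321.825]
 [  0.    444.847 200.896]
 [  0.      0.      1.   ]] [[ 0.775 -0.631 -0.002]
 [-0.414 -0.506 -0.756]
 [ 0.476  0.587 -0.654]] [-463.246  326.218  912.845] campos [  59.644 -663.34   843.044]
side oblong_mid 0.89 [435.702 -86.055  28.326]
side square_mid 0.91 [445.956 -84.867  75.209]
side round_mid 0.83 [445.901 -83.365 125.415]
side narrow_mid 0.55 [637.003 125.904  63.401]
side heater_oblong_well 0.72 [ 636.372 -145.29    34.582]
side heater_square_well 0.57 [ 482.559 -393.133   37.32 ]
side heater_round_well 0.74 [637.2   121.176  34.852]
side heater_narrow_well 0.91 [506.975 395.837  33.887]
side bottle 0.9 [731.209 280.308   1.583]
side tube_rack 0.45 [443.256 -86.6    75.204]
top [[474.588   0.    309.183]
 [  0.    474.588 201.453]
 [  0.      0.      1.   ]] [[ 0.03  -1.     0.004]
 [-0.978 -0.031 -0.206]
 [ 0.206  0.002 -0.979]] [  -5.404  607.994 1317.059] campos [ 323.205   10.24  1414.13 ]
top oblong_mid 0.75 [436.89  -83.932  28.475]
top square_mid 0.63 [447.903 -81.41   73.827]
top round_mid 0.68 [446.9   -81.116 128.496]
top round_mid 0.59 [510.467 389.657  34.957]
top heater_oblong_well 0.74 [ 638.904 -139.793   33.004]
top heater_square_well 0.63 [ 482.996 -399.459   33.171]
top heater_round_well 0.65 [638.01  125.318  36.188]
top heater_narrow_well 0.56 [508.19  392.38   32.746]
top bottle 0.92 [732.737 282.412  -3.374]
top tube_rack 0.7 [ 753.07  -290.714    2.756]
```

```bash
python3 - <<'E'
import cv2,numpy as np
a=cv2.imread("pics/side0.png"); b=cv2.imread("pics/top0.png")
cv2.imwrite("pics/side0b.png",cv2.resize(a,(800,500),interpolation=cv2.INTER_CUBIC))
cv2.imwrite("pics/top0b.png",cv2.resize(b[:,:],(800,500),interpolation=cv2.INTER_CUBIC))
E
```

```text
(no output)
```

View pics/side0b.png

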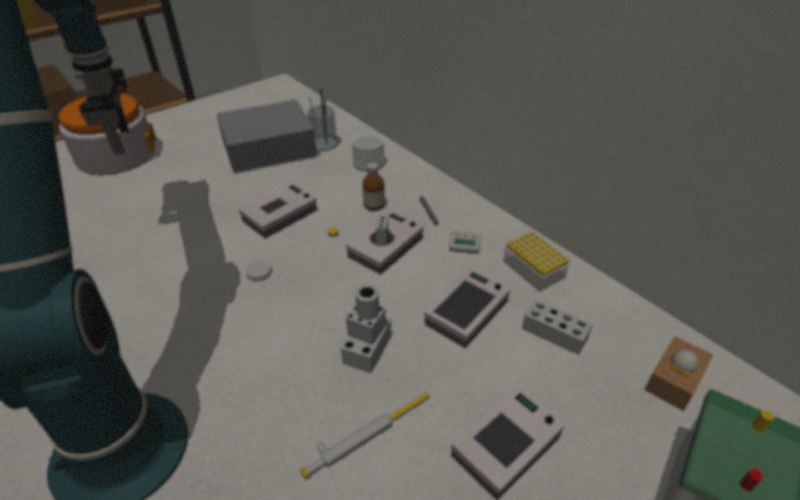

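View pics/top0b.png

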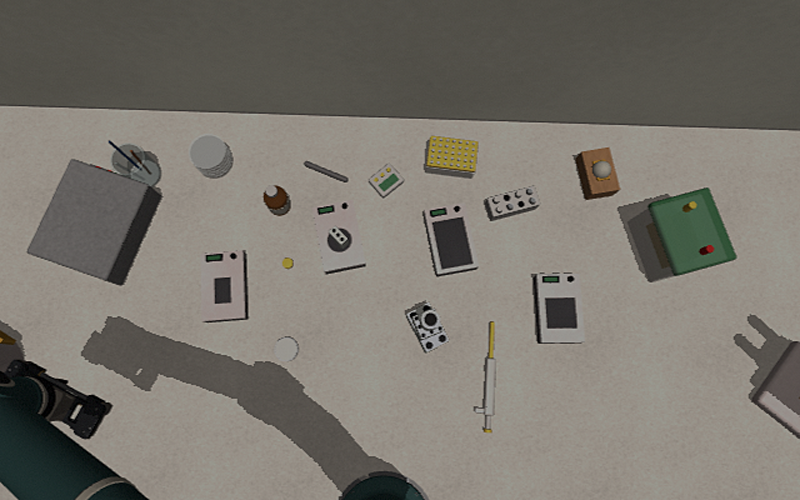

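Side and top views agree with the networks. The pile is at top px ~(428,325), the four heaters are at (225,285), (340,237), (450,240) and (558,308) with displays at the far end, and the bottle is at (277,200). The rack is at (512,203), where only the top network found it; the side hit on the pile is false. Next I'll fit yaws with projected box outlines against the silhouettes.

```bash
cat > h.py <<'E'
from cell import robot, grip, kin, viewer
import cv2, numpy as np
from scipy.optimize import minimize
from scipy.spatial.transform import Rotation as Ro
np.set_printoptions(precision=3,suppress=True)
def proj(P,c):
    i=viewer.camera_info(c); q=(np.array(i["R"])@np.asarray(P,float).T).T+np.array(i["t"])
    q=q@np.array(i["camera_matrix"]).T; return q[:,:2]/q[:,2:]
def prism(x,y,yaw,z0,z1,shape):
    if shape[0]=="r":
        a=np.linspace(0,2*np.pi,40,endpoint=False); o=np.c_[np.cos(a),np.sin(a)]*shape[1]
    else:
        x0,x1,w=shape[1:]; o=np.array([[x0,-w],[x1,-w],[x1,w],[x0,w]],float)
    c,s=np.cos(yaw),np.sin(yaw); o=o@np.array([[c,s],[-s,c]])+[x,y]
    return np.r_[np.c_[o,np.full(len(o),z0)],np.c_[o,np.full(len(o),z1)]]
def render(P,c):
    m=np.zeros((1600,2560),np.uint8); h=cv2.convexHull(((proj(P,c)+.5)*4).astype(np.float32))
    cv2.fillConvexPoly(m,np.round(h).astype(np.int32),1); return cv2.resize(m.astype(np.float32),(640,400),interpolation=cv2.INTER_AREA)
def fit(masks,p0,z0,z1,shape,occ=(),yaws=(0,)):
    occm={c:np.max([render(P,c) for P in occ],axis=0) if len(occ) else 0 for c in masks}
    def cost(p):
        k=0
        for c,m in masks.items():
            r=render(prism(p[0],p[1],p[2]/50,z0,z1,shape),c)*(1-occm[c]); k+=1-np.minimum(r,m).sum()/np.maximum(r,m).sum()
        return k/len(masks)
    best=None
    for y in yaws:
        s=np.array([[p0[0],p0[1],y*50]]*4)+[[0,0,0],[6,0,0],[0,6,0],[0,0,6]]
        r=minimize(cost,s[0],method="Nelder-Mead",options=dict(initial_simplex=s,maxfev=90,xatol=.1,fatol=1e-4))
        if best is None or r.fun<best.fun: best=r
    return best.x[:2],best.x[2]/50,best.fun
def mask(n,c,near=None):
    """best-confidence mask whose centroid lies near the projected 3D point"""
    for d in viewer.silhouettes(n,c):
        m=np.asarray(d["mask"]); 
        if not m.any(): continue
        ctr=np.argwhere(m).mean(0)[::-1]
        if near is None or np.linalg.norm(ctr-proj([near],c)[0])<25: return m.astype(np.float32)
def masks(n,near):
    o={c:mask(n,c,near) for c in ("side","top")}; return {c:m for c,m in o.items() if m is not None}
def R_down(a): # jaw direction at angle a in the plane
    x=np.array([0,0,-1.]); y=np.array([np.cos(a),np.sin(a),0]); return Ro.from_matrix(np.c_[x,y,np.cross(x,y)]).as_rotvec()
H=("b",-68,92,50)
E
cat > m1.py <<'E'
from h import *
viewer.read_camera("side");viewer.read_camera("top")
for n,p in dict(oblong=(637.5,-142),square=(483,-396),round=(637.5,123),narrow=(507.5,394)).items():
    m=masks(f"heater_{n}_well",(*p,20)); print(n,{c:int(v.sum()) for c,v in m.items()})
    if m:
        print(" both",*fit(m,p,0,40,H,yaws=(-.15,.15)))
        for c in m: print(" ",c,*fit({c:m[c]},p,0,40,H,yaws=(0,)))
def blk(n,p,z0,sh,occ,yaws):
    m=masks(n,(*p,z0+25)); print(n,{c:int(v.sum()) for c,v in m.items()})
    r=fit(m,p,z0,z0+50,sh,occ,yaws); print(" both",*r)
    for c in m: print(" ",c,*fit({c:m[c]},r[0],z0,z0+50,sh,occ,(r[1],)))
    return prism(*r[0],r[1],z0,z0+50,sh)
A=blk("round_mid",(446.4,-82.3),100,("r",21),(),(0,))
B=blk("square_mid",(447,-83),50,("b",-27,27,27),(A,),(-.6,-.3,0,.3,.6))
blk("oblong_mid",(436.3,-85),0,("b",-50,50,30),(A,B),(-.6,-.2,.2,.6,1.))
blk("narrow_mid",(637,124),35,("b",-22,22,11),(),(-1.2,-.8,-.4,0,.4,.8,1.2,1.57))
E
python3 m1.py; grep -c . m1.py
```

```text
oblong {'side': 2539, 'top': 1920}
 both [ 641.717 -140.575] 0.2135060851202899 0.028081268072128296
  side [ 641.031 -140.726] 0.20673579692719454 0.020984649658203125
  top [ 642.01  -140.619] 0.212540035198055 0.0345841646194458
square {'side': 4337, 'top': 2132}
 both [ 482.325 -394.958] 0.03516865213114261 0.03386130928993225
  side [ 482.586 -395.255] 0.03826517489711934 0.03490269184112549
  top [ 482.434 -395.389] 0.032280333166615674 0.0337902307510376
round {'side': 1693, 'top': 1629}
 both [639.934 127.655] 0.23740684315799765 0.1343608796596527
  side [640.322 128.463] 0.22223640844326994 0.13945281505584717
  top [639.971 126.944] 0.23536906830248122 0.12507569789886475
narrow {'top': 2078}
 both [510.928 394.188] 0.09651166783335498 0.0226975679397583
  top [510.496 394.378] 0.103959721912938 0.025041401386260986
round_mid {'side': 466}
 both [446.907 -83.799] 0.06986309347601857 0.07374191284179688
  side [446.905 -83.797] 0.07036308693783289 0.07362651824951172
square_mid {'side': 605, 'top': 201}
 both [442.696 -81.519] 0.41021634124487905 0.1635533571243286
  side [443.784 -80.663] 0.42210423456890867 0.07732337713241577
  top [442.253 -81.707] 0.3453474069170327 0.23767417669296265
oblong_mid {'side': 804, 'top': 330}
 both [439.532 -84.98 ] 0.540136787867421 0.1520308554172516
  side [440.392 -83.665] 0.5573872576176497 0.08808857202529907
  top [439.824 -85.082] 0.5139290867377433 0.20151668787002563
narrow_mid {'side': 209, 'top': 146}
 both [640.4   126.961] 0.792273718681076 0.1171501874923706
  side [640.053 127.942] 0.850439951319965 0.08810198307037354
  top [640.4   126.961] 0.792273718681076 0.13178586959838867
16
```

```bash
python3 - <<'E'
import cv2,numpy as np
a=cv2.imread("pics/side0.png"); b=cv2.imread("pics/top0.png")
f=lambda im,x,y,w,h,s:cv2.resize(im[y:y+h,x:x+w],(w*s,h*s),interpolation=cv2.INTER_CUBIC)
t=np.hstack([f(b,240,150,60,70,6),f(b,315,230,50,60,6)[:, :].copy() if 0 else f(b,310,225,60,70,6)])
cv2.imwrite("pics/c1.png",t)
E
```

```text
(no output)
```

View pics/c1.png

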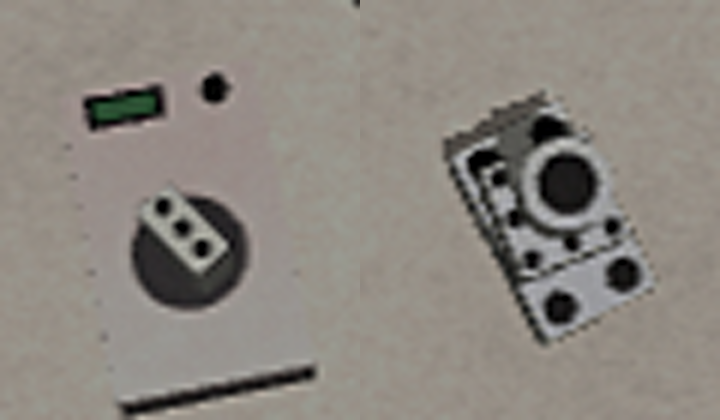

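```bash
cat >> h.py <<'E'
def pose(xy,z,a):
    best=None
    for k in (-1,0,1,2):
        q=kin.ik([*xy,z],R_down(a+k*np.pi))
        if q is not None and (best is None or abs(q[6])<abs(best[0])): best=(q[6],a+k*np.pi)
    assert best, "no ik"
    return R_down(best[1])
def st(s):
    o=robot.observe(); print(s,"t %.1f"%o["t"],"tcp",o["tcp_pos"],"F",o["contact_force"],"w %.1f"%(o["grip_width"]*92)); return o
def pick(xy,zt,a,N=30,up=200,above=60):
    r=pose(xy,zt+above,a); robot.movep([*xy,max(zt+above,up) if robot.observe()["tcp_pos"][2]<zt+above else zt+above],r)
    robot.servo_line([*xy,zt],feed=80); st("down"); grip(0.0,N); o=st("closed")
    robot.servo_line([*xy,up],feed=150); st("lifted"); return o
def place(xy,zt,a,up=200,vmin=-2.5):
    r=pose(xy,up,a); robot.movep([*xy,up],r); robot.servo_line([*xy,zt+12],feed=150); robot.hold(.3)
    f0=robot.observe()["contact_force"][2]; robot.servo_line([*xy,zt+1.5],feed=25); z=zt+1.5
    while robot.observe()["contact_force"][2]-f0<2.5 and z>zt+vmin:
        z-=.5; robot.servo_line([*xy,z],feed=12)
    st("placed f0 %.1f z-zt %.1f"%(f0,z-zt))
def release(w,xy,z,up=200):
    grip(min(1,w/92)); robot.hold(.2); st("open"); robot.servo_line([*xy,z],feed=100); robot.servo_line([*xy,up],feed=250)
def look(n,boxes):
    ims={c:viewer.read_camera(c) for c in ("side","top")}
    o=[cv2.resize(ims[c][y:y+100,x:x+100,::-1],(400,400),interpolation=cv2.INTER_CUBIC) for c,p in boxes for x,y in [np.clip(proj([p],c)[0].astype(int)-50,0,(540,300))]]
    cv2.imwrite(f"pics/{n}.png",np.hstack(o))
E
python3 - <<'E'
from h import *
def back(u,v,z,c="top"):
    i=viewer.camera_info(c);R=np.array(i["R"]);C=-R.T@np.array(i["t"]);d=R.T@np.linalg.solve(np.array(i["camera_matrix"]),[u,v,1]);return C+d*(z-C[2])/d[2]
g=lambda X,Y,x,y:(X+x/6-.42,Y+y/6-.42)
print("round",back(*g(310,225,567,182),150)); print("narrow",back(*g(240,150,183,228),85))
s=[back(*g(310,225,*p),100) for p in ((532,260),(572,242),(612,226))]; print("sq",s)
print("obl",[back(*g(310,225,*p),50) for p in ((560,308),(625,273))])
robot.movep([268,592,230],robot.observe()["tcp_rot"])
pick((640,127),46,.80+np.pi/2)
E
```

```text
round [ 452.191 -243.684  150.   ]
narrow [640.586 127.07   85.   ]
sq [array([ 421.07, -237.29,  100.  ]), array([ 429.844, -255.727,  100.   ]), array([ 437.725, -274.201,  100.   ])]
obl [array([ 402.586, -259.805,   50.   ]), array([ 420.012, -290.895,   50.   ])]
down t 5.3 tcp [640.463 126.889  46.368] F [ 0.167  0.419 -0.139] w 92.0
closed t 6.4 tcp [640.106 126.908  46.003] F [ 1.279 -0.061 -0.629] w 21.8
lifted t 7.6 tcp [639.298 127.012 198.924] F [ 1.255 -0.5    0.127] w 21.7
```

```bash
python3 - <<'E'
from h import *
def back(u,v,z,c="top"):
    i=viewer.camera_info(c);R=np.array(i["R"]);C=-R.T@np.array(i["t"]);d=R.T@np.linalg.solve(np.array(i["camera_matrix"]),[u,v,1]);return C+d*(z-C[2])/d[2]
g=lambda X,Y,x,y:(X+(x-360)/6-.42,Y+y/6-.42)
print("round",back(*g(310,225,567,182),150))
s=[back(*g(310,225,*p),100) for p in ((532,260),(572,242),(612,226))]; print("sq",s)
print("obl",[back(*g(310,225,*p),50) for p in ((560,308),(625,273))])
place((510,394),46,.10+np.pi/2)
look("n1",[("top",(510,394,60)),("side",(510,394,60))])
E
```

```text
round [447.268 -84.038 150.   ]
sq [array([416.   , -72.276, 100.   ]), array([424.762, -90.48 , 100.   ]), array([ 432.633, -108.745,  100.   ])]
obl [array([397.353, -89.089,  50.   ]), array([ 414.756, -119.717,   50.   ])]
placed f0 -0.3 z-zt -0.5 t 12.0 tcp [510.031 394.002  45.985] F [-1.494 -2.138  3.534] w 22.1
```

View pics/n1.png

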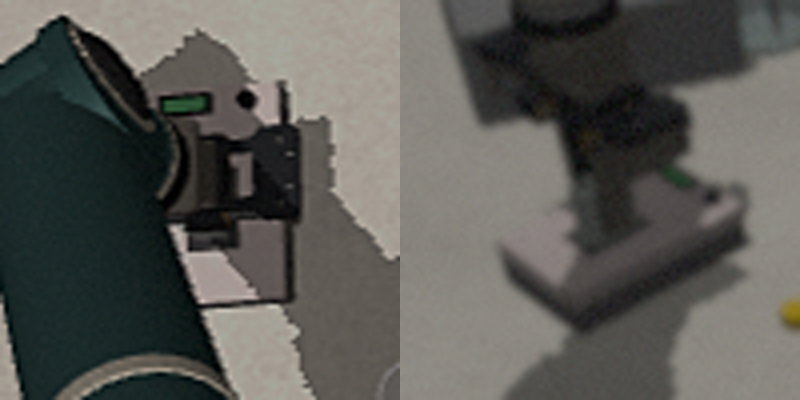

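```bash
python3 - <<'E'
from h import *
release(60,(510,394),120,220)
pick((447,-84),112,.41,N=25,up=230)
look("r1",[("top",(510,394,60)),("top",(442,-84,60))])
for n in ("narrow_mid",):
  for c in ("top","side"):
    i=viewer.camera_info(c)
    for d in viewer.pinpoint(n,c)[:2]: print(c,n,round(d["confidence"],2),np.array(i["R"]).T@(np.array(d["at"])-i["t"]))
E
```

```text
open t 13.0 tcp [510.005 394.013  45.509] F [-0.321 -1.213  0.647] w 60.4
down t 17.1 tcp [447.317 -84.106 112.276] F [ 0.448  0.073 -0.372] w 60.2
closed t 17.6 tcp [447.05  -84.04  112.346] F [-1.426 -0.33   4.36 ] w 41.5
lifted t 18.5 tcp [446.328 -83.862 229.18 ] F [-0.528  0.177 -1.216] w 41.5
top narrow_mid 0.58 [510.608 396.879  62.801]
side narrow_mid 0.55 [509.375 393.136  64.535]
```

View pics/r1.png

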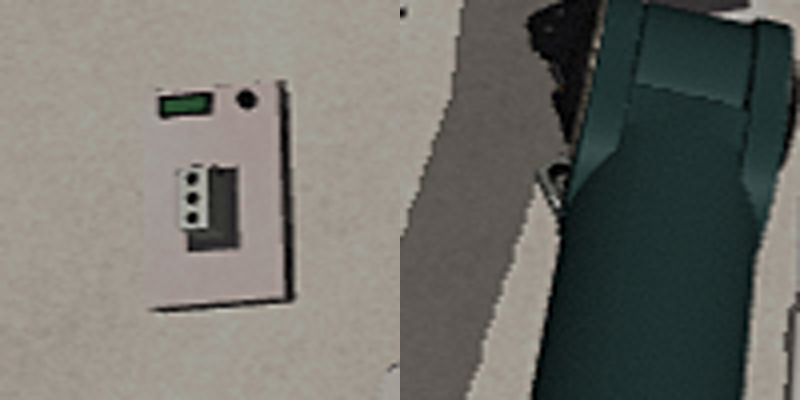

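```bash
python3 - <<'E'
from h import *
i=viewer.camera_info("top");R=np.array(i["R"]);C=-R.T@np.array(i["t"]);d=R.T@np.linalg.solve(np.array(i["camera_matrix"]),[271.25,191.25,1]);print(C+d*(35-C[2])/d[2])
place((640,127),47,.23+np.pi/2,up=230)
E
```

```text
[641.392 127.445  35.   ]
placed f0 -1.6 z-zt 0.0 t 23.3 tcp [640.04  127.025  47.429] F [-2.626 -0.579  3.504] w 41.6
```

```bash
cat >> h.py <<'E'
def blk(n,p,z0,sh,occ,yaws):
    m=masks(n,(*p,z0+25)); r=fit(m,p,z0,z0+50,sh,occ,yaws); print(n,*r)
    for c in m: print("  ",c,int(m[c].sum()),*fit({c:m[c]},r[0],z0,z0+50,sh,occ,(r[1],)))
    return prism(*r[0],r[1],z0,z0+50,sh)
E
python3 - <<'E'
from h import *
release(62,(640,127),130,230)
robot.movep([520,150,260],R_down(.41))
look("s1",[("top",(640,127,60)),("top",(442,-84,60))])
B=blk("square_mid",(444,-83),50,("b",-27,27,27),(),(.2,.4,.6))
blk("oblong_mid",(439,-85),0,("b",-50,50,30),(B,),(.3,.5,.7))
for n in ("round_mid","square_mid"):
  for c in ("top","side"):
    i=viewer.camera_info(c)
    for d in viewer.pinpoint(n,c)[:2]: print(c,n,round(d["confidence"],2),np.array(i["R"]).T@(np.array(d["at"])-i["t"]))
st("")
E
```

```text
open t 23.9 tcp [640.022 126.974  46.963] F [ 0.946 -0.165 -0.228] w 61.8
square_mid [442.413 -82.232] 0.4090741600312214 0.0770183801651001
   side 823 [441.724 -83.291] 0.4598817731999455 0.0782620906829834
   top 404 [442.413 -82.232] 0.4090741600312214 0.07559990882873535
oblong_mid [438.632 -85.288] 0.5247005468809536 0.18230903148651123
   side 846 [438.942 -84.882] 0.5260497920357986 0.0631246566772461
   top 270 [439.897 -86.865] 0.49879616437987595 0.2842761278152466
top round_mid 0.46 [640.073 127.1    64.935]
side round_mid 0.61 [636.985 127.483  58.387]
top square_mid 0.78 [448.393 -79.896  73.218]
side square_mid 0.86 [445.231 -87.655  74.167]
side square_mid 0.73 [437.872 -86.407  30.812]
 t 27.3 tcp [520.031 150.007 259.969] F [-0.524 -0.077  0.014] w 62.0
```

View pics/s1.png

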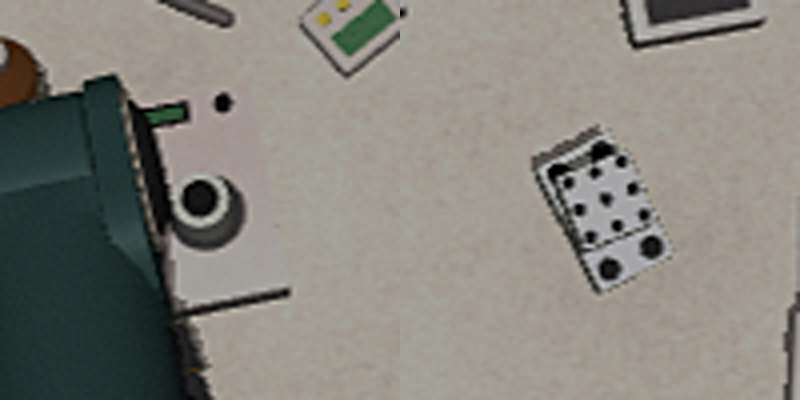

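```bash
python3 - <<'E'
from h import *
x0,y0=np.clip(proj([(442,-84,60)],"top")[0].astype(int)-50,0,(540,300))
def back(u,v,z,c="top"):
    i=viewer.camera_info(c);R=np.array(i["R"]);C=-R.T@np.array(i["t"]);d=R.T@np.linalg.solve(np.array(i["camera_matrix"]),[u,v,1]);return C+d*(z-C[2])/d[2]
b=lambda x,y,z:back(x0+(x-400)/4-.4,y0+y/4-.4,z)
c=b(606,199,100); print("sq",c); print("obl near row",b(610,269,50),b(652,246,50),"far",b(602,150,50),b(560,172,50))
assert np.hypot(c[0]-443.5,c[1]+83)<4
grip(1.0); xy=(443.5,-83)
pick(xy,62,.40+np.pi/2,N=35,up=230)
place((482.4,-395.2),47,.035+np.pi/2,up=230)
look("q1",[("top",(482,-395,60)),("side",(482,-395,60))])
E
```

```text
sq [442.534 -82.446 100.   ]
obl near row [397.547 -89.617  50.   ] [ 414.686 -119.3     50.   ] far [482.166 -82.524  50.   ] [465.394 -52.615  50.   ]
down t 29.9 tcp [443.802 -83.149  62.23 ] F [-0.335 -0.156 -0.469] w 92.0
closed t 30.6 tcp [443.709 -83.135  62.133] F [-0.024 -0.572  1.602] w 53.6
lifted t 31.8 tcp [442.779 -82.914 229.198] F [-0.204  0.21  -2.873] w 54.1
placed f0 -2.6 z-zt 0.0 t 35.9 tcp [ 482.505 -395.276   47.219] F [ 0.182 -0.443  0.155] w 53.5
```

View pics/q1.png

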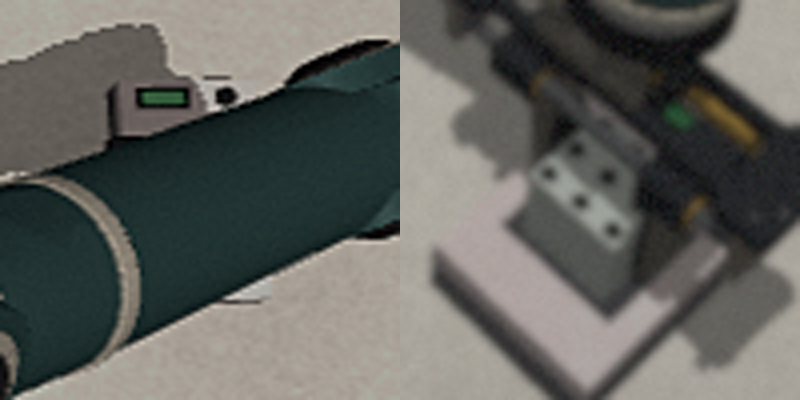

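```bash
python3 - <<'E'
from h import *
release(90,(482.4,-395.2),130,230)
look("o1",[("top",(482,-395,60)),("top",(440,-86,25))])
blk("oblong_mid",(439.5,-86),0,("b",-50,50,30),(),(.4,.55))
for n in ("square_mid","oblong_mid"):
  for c in ("top","side"):
    i=viewer.camera_info(c)
    for d in viewer.pinpoint(n,c)[:2]: print(c,n,round(d["confidence"],2),np.array(i["R"]).T@(np.array(d["at"])-i["t"]))
E
```

```text
open t 36.9 tcp [ 482.382 -395.209   46.977] F [-0.455 -0.466  0.817] w 89.4
oblong_mid [439.014 -85.454] 0.5247051600819517 0.04658925533294678
   side 1359 [439.014 -85.454] 0.5247051600819517 0.04438275098800659
   top 767 [438.961 -85.971] 0.5167888981227219 0.047004520893096924
top square_mid 0.45 [ 483.513 -390.349   55.069]
side square_mid 0.89 [ 483.304 -398.304   56.907]
side square_mid 0.66 [439.131 -87.702  27.815]
top oblong_mid 0.71 [438.916 -83.782  25.632]
side oblong_mid 0.73 [437.007 -86.988  28.897]
```

View pics/o1.png

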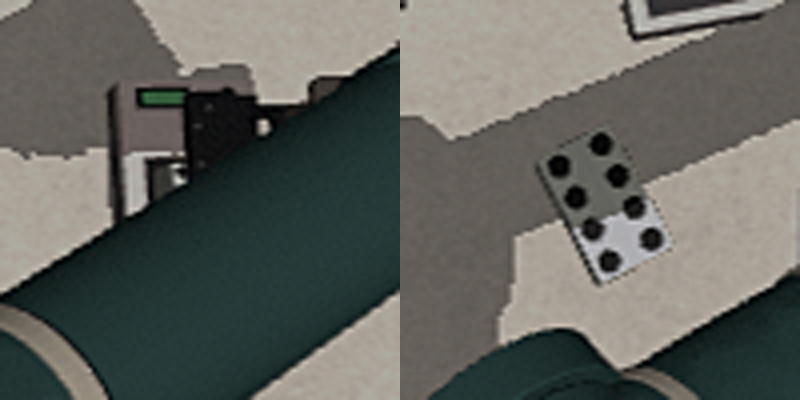

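```bash
python3 - <<'E'
from h import *
grip(1.0); xy=(439.3,-85.8)
o=pick(xy,12,.515+np.pi/2,N=55,up=180,above=130)
if o["grip_width"]*92>55:
    place((641,-140.6),47,.212+np.pi/2,up=180)
    look("p1",[("top",(641,-140,60)),("side",(641,-140,60))])
E
```

```text
down t 42.1 tcp [439.616 -85.772  12.339] F [-0.34  -0.073  0.514] w 92.2
closed t 42.7 tcp [439.589 -86.042  12.094] F [ 1.001 -1.311  0.027] w 59.7
lifted t 43.9 tcp [438.556 -85.644 179.288] F [ 0.667  1.07  -4.81 ] w 59.5
placed f0 -3.7 z-zt -0.5 t 47.6 tcp [ 641.13  -140.649   47.182] F [-2.227  1.54   5.187] w 59.9
```

View pics/p1.png

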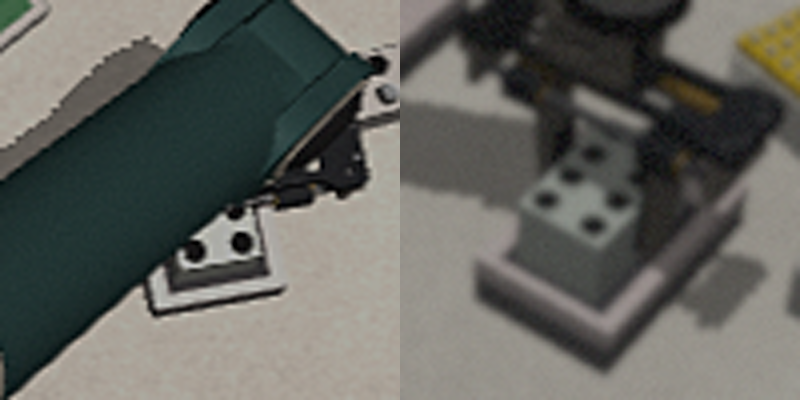

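```bash
python3 - <<'E'
from h import *
release(92,(641,-140.6),130,230)
robot.movep([268.5,592,215],[.333,1.545,-.335]); robot.hold(.3); st("home")
ims={c:viewer.read_camera(c) for c in ("side","top")}
cv2.imwrite("pics/fs.png",cv2.resize(ims["side"][100:400,170:490,::-1],(800,750))[:600]); cv2.imwrite("pics/ft.png",cv2.resize(ims["top"][100:300,150:480,::-1],(800,485),interpolation=cv2.INTER_CUBIC))
for n in ("oblong_mid","square_mid","round_mid","narrow_mid","bottle","tube_rack"):
  for c in ("top","side"):
    i=viewer.camera_info(c)
    for d in viewer.pinpoint(n,c)[:1]: print(c,n,round(d["confidence"],2),np.array(i["R"]).T@(np.array(d["at"])-i["t"]))
for n,p,w,sh,y in (("oblong",(641,-140.6),.212,("b",-50,50,30),.2),("square",(482.4,-395.2),.035,("b",-27,27,27),0),("round",(640,127),0,("r",21),0),("narrow",(510,394),.1,("b",-22,22,11),.1)):
    try: blk(n+"_mid",p,35,sh,(),(y,))
    except Exception as e: print(n,"no fit",e)
E
```

```text
open t 48.5 tcp [ 641.019 -140.605   46.486] F [0.373 0.14  0.503] w 92.2
home t 53.3 tcp [268.768 591.892 214.988] F [ 0.201 -0.728  0.408] w 91.8
top oblong_mid 0.83 [ 639.8   -137.754   59.974]
side oblong_mid 0.56 [ 637.907 -141.119   60.836]
top square_mid 0.64 [ 485.064 -390.69    57.949]
side square_mid 0.76 [ 482.01  -399.585   59.4  ]
top round_mid 0.63 [641.142 129.227  63.428]
side round_mid 0.79 [639.985 128.952  57.61 ]
top narrow_mid 0.73 [507.705 395.589  62.698]
side narrow_mid 0.57 [507.262 394.68   58.576]
top bottle 0.96 [737.28 283.96  -1.39]
side bottle 0.75 [735.642 279.112  -1.765]
top tube_rack 0.59 [ 751.37 -289.87    1.48]
side tube_rack 0.57 [ 747.202 -291.119   -3.083]
oblong_mid [ 640.16  -139.411] 0.22303103209304986 0.0592404305934906
   side 1269 [ 639.763 -139.172] 0.22290559717221078 0.039305269718170166
   top 798 [ 640.16  -139.411] 0.22303103209304986 0.0749635100364685
square_mid [ 481.402 -394.535] 0.07730231195701875 0.09320530295372009
   side 1189 [ 481.184 -394.196] 0.06618790693825255 0.04805952310562134
   top 437 [ 481.402 -394.535] 0.07730231195701875 0.1337922215461731
round_mid [637.232 128.204] 0.05946276340564758 0.054885149002075195
   side 304 [637.225 128.211] 0.06105187104989484 0.054517149925231934
narrow_mid [511.685 395.343] 0.20224532120095667 0.14759457111358643
   side 253 [510.902 396.044] 0.2607824550855271 0.13515257835388184
   top 188 [512.706 395.261] 0.2528548891021912 0.14603817462921143
```

View pics/ft.png

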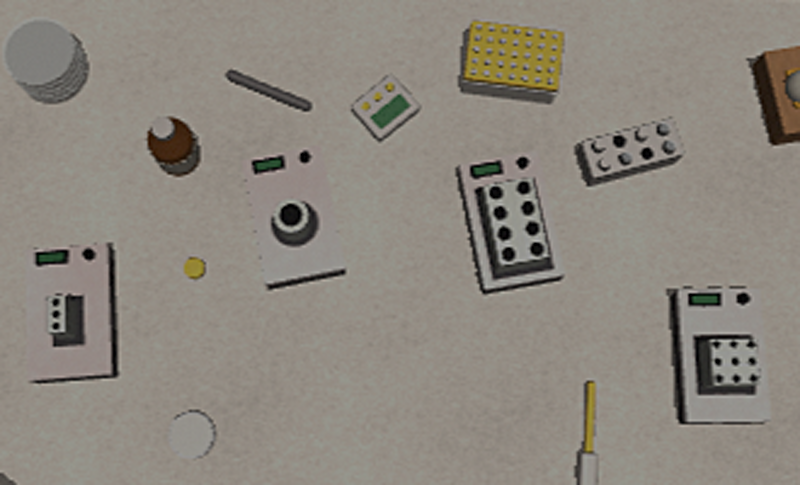

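View pics/fs.png

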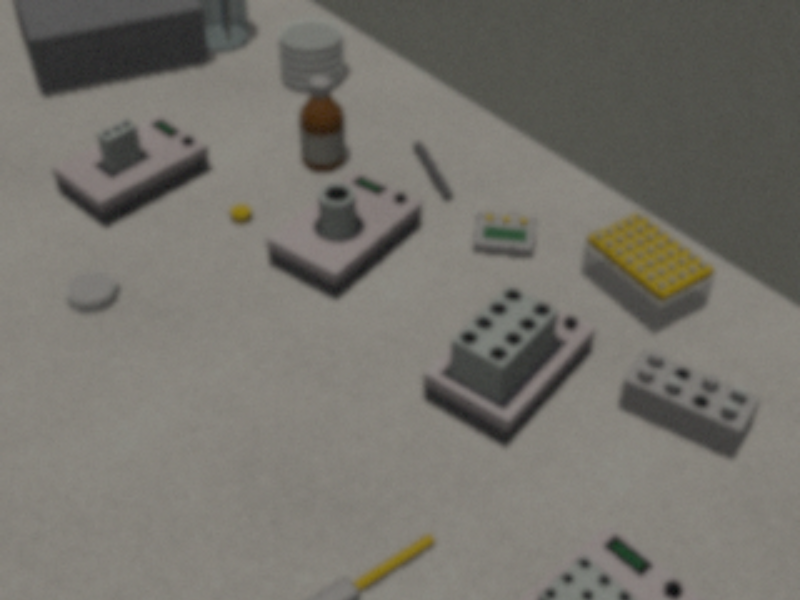

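The final views show all four blocks upright in their matching wells, with centres at about z 60. I'll compare the bottle and rack pixels with the first picture, then hand in.

```bash
python3 - <<'E'
from h import *
a=cv2.imread("pics/top0.png"); b=viewer.read_camera("top")[:,:,::-1]
for n,p in (("bottle",(733,281,60)),("rack",(751,-290,30))):
    x,y=proj([p],"top")[0].astype(int); f=lambda i:np.float32(cv2.cvtColor(np.ascontiguousarray(i[y-22:y+22,x-25:x+25]),cv2.COLOR_BGR2GRAY))
    print(n,cv2.phaseCorrelate(f(a),f(b)),np.abs(f(a)-f(b)).mean())
robot.job_done(); st("done")
E
```

```text
bottle ((-0.04811452226179114, 0.4292788444005389), 0.9920691995620727) 2.8277273
rack ((0.0013380321844067566, 0.5152921884858799), 0.9911298287709555) 2.8572726
the job is handed in; nothing more can be done
the job is handed in; nothing more can be done
```

The job is handed in. I lifted the narrow block out of the round-well heater into its own, then unstacked the round, square and oblong blocks in turn. Each one was lowered until the wrist felt contact and then released, and the robot's clock read about 53 s when the arm was parked.

**Seating:** all four blocks look upright in their matching wells in both last pictures. The networks put their centres at z 58–63 mm, where 60 is expected. Each touched down within about 0.5 mm of the well-floor height. In plan they read within about 5 mm of the well centres.

**Checks that disagreed:**
- **Narrow block yaw:** the last outline fit gave about 0.20–0.26 rad against 0.10 commanded. The fit was poor, and the picture shows the block aligned and clear of the rim.
- **Square block:** the networks' readings from the two cameras differed by about 9 mm in y, while the outline fit was within 1 mm.
- **Bottle and rack:** both show the same picture shift of about 0.45 px (roughly 1 mm) since the start. It is equal for both and the arm never went near either, so I take it as a camera effect, not movement.

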